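Slide the cover and press the hidden catch of the green fittings case

TASK

Two small steel parts cases stand on the pipe fitter's bench, one green and one blue. On the green case, push the yellow tab to slide the cover all the way along its rails, then press the red catch in the recess it was hiding so that the drawer springs fully open. Leave the cover and drawer open, and do not touch the blue case.

Things in the scene. Friction and masses are not known exactly. Their poses are not given: they have to be found in the camera images.
- green_case: Green steel parts case fixed to the bench, 160 (x) x 230 (y) x 110 mm high. Origin: centre of its underside; z up, drawer front at -x. On its flat top two rails 8 mm high run along y at x = -69 and +9 mm. Between them a sliding cover hides a recess 56 (x) x 64 (y) mm centred at x -30, y -28 mm, with a red catch plate 44 x 52 mm at the same centre, its top 106 mm over the bench.
- green_cover (a joint): Travel (m) of the green case's cover along the case's +y: 0 shut, 0.074 open at its stop; starts up to 0.010 ajar, friction 1.5 N, stays put. Plate 70 (x) x 76 (y) x 4 mm, top 115.5 mm over the bench; upright yellow tab 60 (x) x 6 (y) mm on its -y end, top 141.5 mm over the bench. Shut, the tab's -y face is at y -66, x centre -30 mm; the top beyond it (-y) is free for 49 mm.
- green_drawer (a joint): Travel (m) of the green case's drawer to the case's -x: 0 latched, 0.040 sprung fully open. Freed by the red catch under the cover: it presses straight down 10 mm on a spring (2 N at first, 4.5 N at the bottom) and comes back up. From 5 mm down the drawer is free and springs out by itself within 1 s; keep the catch down until then. A spring of 3 to 5 N keeps it open.
- blue_case: A bystander, to be left alone: the same kind of case with the same cover, catch and drawer, but painted blue. Same size and axes, origin at the centre of its underside. The two cases may stand either way round, left or right.

How it is judged (in metres and radians):
On the way:
1. the green case's cover is slid fully open while its drawer is still latched (value of joint green_cover above 0.058 m and value of joint green_drawer below 0.01 m), for 0.1 s.
At the end, for the whole second after the job is handed in: The green case's drawer has sprung out (more than 30 mm of its 40) and is at rest, and its cover is still open (more than 55 mm of its 74) (value of joint green_drawer above 0.03 m and value of joint green_cover above 0.055 m and velocity of joint green_drawer below 0.02 m/s); the robot touches nothing.
It fails at once if the robot touches the blue case (contact force between any of the fingers, the arm and blue_case above 1 N).
It also fails if it takes over 32 s, if anything falls off the work surface, if the arm or the gripper's body presses on something with over 40 N, if the wrist force passes 120 N, or if a joint passes its speed limit or range.

ROBOT

A 7-joint arm with a two-finger parallel gripper is mounted at the origin on the work surface. World frame = base frame: x ahead of the robot, y to its left, z up, the work surface at z = 0. Lengths are in mm, angles in degrees, forces in N, time in s.
With the tool pointing down it reaches from about 400 to 900 mm from the base axis. Payload 5.5 kg.
Tool frame: the origin (TCP) lies between the finger pads; the fingertips stand 17 mm ahead of it and the grasp point (between the pads) lies 2 mm behind it; z points along the fingers, y is the line along which they close (so a half turn about z gives the same grasp; the last joint's range is limited). The gripper opens to 85 mm and grips with 20 to 120 N. Pads are 22 mm wide; open, the fingers measure 114 mm over their backs; the gripper's body (76 mm by 85 mm) begins 54 mm behind the grasp point. The pads swing forward as they close: fully open they stand 13 mm farther back than shut.
Start: joints at [86.528, 28.699, -24.465, 88.831, 12.651, 65.22, -12.049], TCP at [206.844, -616.21, 248.31] pointing down, gripper open.
Joint ranges: [-164.97, 164.97], [-17.58, 116.51], [-87.97, 89.64], [11.32, 138.91], [-80.73, 260.73], [10.89, 115.49], [-147.41, 147.41]. Speed limits (degrees/s): [147.25, 147.25, 180, 180, 180, 180, 180].

INTERFACE

Orientations are given as a 3x3 rotation matrix whose columns are the frame's x, y, z axes.
In Python, from plant import r gives the robot as it stands. The module is installed in compiled form; this text tells all that it offers.
- The arm moves only by the tool jog_arm, never from a script. Its argument "series" is a list of rows, each an object with "fingers": the opening, from -1 (shut) to 1 (fully open), so that 0 is half open; "travel": the shift along the tool's x, y, z in mm, a list of three; "rot": the turn, a rotation vector about the tool's x, y, z in rad, a list of three. In form: [{"fingers": fingers, "travel": [dx, dy, dz], "rot": [ax, ay, az]}, ...]. A call has 1 to 12 rows; each row is the pose to reach, as a shift and turn from the pose commanded when the call began, along the tool's axes at that moment; what a row does not reach only later rows make up. A row lasts 1/8 s, in which the tool goes at most 62.5 mm and 10.7 degrees, less where a joint would pass 70% of its speed; a pose out of reach is approached as far as the arm can. A call with a gripper value outside its range is refused whole. The fingers move at their own pace and stop on an object; "grip_force" is the grip in N (left out, the last holds). Time passes only in rows, so rows that repeat a pose let the fingers close. It gives the time, the measured TCP pose, the force, the opening and the grip force at its end, in the units of the state.
- r.read_state(): the state, without advancing time (a new reading comes with each control period).
- r.camera(name): name is "scene" or "top"; returns a dict with "image" (384x512x3 uint8, red, green, blue), "fx", "fy", "cx", "cy" (pixels), "camera_from_world" (4x4, takes a point from world to camera coordinates). Camera axes: x right, y down, z forward; pixel columns grow to the right and rows downward; lengths in mm; the calibration is good to about 2 mm. A picture is of the moment at which its call begins. There is no depth.
- r.job_done(): hands the job in; it is judged then, once.
The state is a dict: "t": time; "qpos": joint angles; "joint_vel": joint speeds; "tau": joint torques, N m; "position": TCP position; "orientation": TCP orientation; "ft_force": force on the tool from outside, world axes, zero at the start; "wrist_torque": the same for the moment, N m; "finger_gap": finger opening in mm; "finger_force": force on a finger pad.
Only numpy, scipy, OpenCV 4.12 (cv2) and the standard library are available. Lean on these libraries where they do the work, as an engineer would, in place of code of your own. Each camera call takes 0.05 s, during which the arm holds its last target. There are 200 camera calls.

## Working session

There is one attempt and no reset: what is moved stays moved. The work goes in short steps, Python scripts to look and compute and a tool call to move; the robot and the scene stay as the last step left them, time stands still between calls to the robot, and variables do not carry over. Pictures are saved under pics/ and viewed, at most 10 in all, crops included, and the job is handed in when it is done.

Besides the shell and the picture viewer there is one more tool, called after "Emit:" as name([rows], argument=value, ...), one row to a line, values as JSON. jog_arm: Moves the arm, as the interface text tells. Its arguments: {"type":"object","properties":{"series":{"type":"array","items":{"type":"object","properties":{"fingers":{"type":"number"},"travel":{"type":"array","items":{"type":"number"}},"rot":{"type":"array","items":{"type":"number"}}}}},"grip_force":{"type":"number"}},"required":["series"]}

```bash
mkdir -p pics
python3 - <<'E'
from plant import r
import cv2,numpy as np,pickle
d={}
for n in("scene","top"):
    c=r.camera(n);d[n]=c;cv2.imwrite(f"pics/{n}0.png",c["image"][:,:,::-1])
    print(n,c["fx"],c["cx"],c["cy"],np.round(c["camera_from_world"],3).tolist())
pickle.dump(d,open("d0.pkl","wb"))
s=r.read_state();print(s["t"],s["position"],np.round(s["orientation"],3).tolist(),s["finger_gap"])
E
```

```text
scene 494.2673915447066 255.5991306387365 185.6253258684563 [[-0.297, 0.955, 0.002, 175.926], [0.68, 0.213, -0.701, -296.233], [-0.67, -0.207, -0.713, 1598.923], [0.0, 0.0, 0.0, 1.0]]
top 426.32728132091677 256.10384956719963 185.19548978371492 [[-0.009, -1.0, -0.021, -22.195], [-0.994, 0.011, -0.109, 560.242], [0.11, 0.02, -0.994, 887.279], [0.0, 0.0, 0.0, 1.0]]
0.1 [ 206.58589873 -615.69232275  247.3647043 ] [[0.948, 0.318, -0.0], [0.318, -0.948, 0.002], [0.0, -0.002, -1.0]] 85.45040455864257
```

View pics/top0.png

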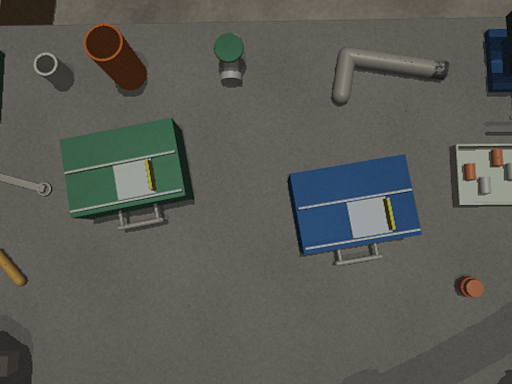

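View pics/scene0.png

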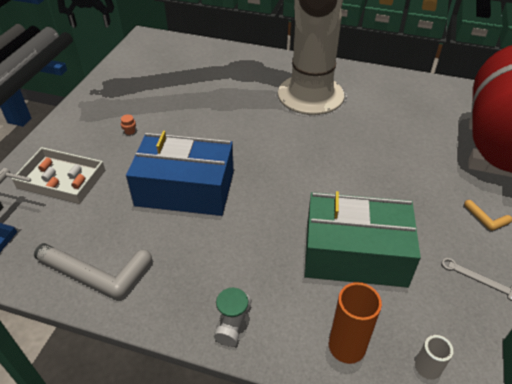

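The top view shows the green case at left, around (125,167), with its yellow tab at (150,175). The blue case is at right, around (355,205). Drawers face the robot, and the cover slides left, toward world +y.

```bash
cat > h.py <<'E'
import numpy as np,cv2
def ray(c,uv,z):
    M=np.array(c["camera_from_world"]);R,t=M[:3,:3],M[:3,3]
    o=-R.T@t;d=R.T@np.array([(uv[0]-c["cx"])/c["fx"],(uv[1]-c["cy"])/c["fy"],1])
    return (o+d*(z-o[2])/d[2])[:2]
def mask(c,lo,hi):
    return cv2.inRange(cv2.cvtColor(c["image"],cv2.COLOR_RGB2HSV),lo,hi)
def proj(c,p):
    q=np.array(c["camera_from_world"])@np.append(p,1);return np.array([c["fx"]*q[0]/q[2]+c["cx"],c["fy"]*q[1]/q[2]+c["cy"]])
E
python3 - <<'E'
from h import *;import pickle
d=pickle.load(open("d0.pkl","rb"))
c=d["top"]
m=mask(c,(60,80,40),(85,255,255));m[:,220:]=0;m[:100]=0
m[:, :50]=0
cs,_=cv2.findContours(cv2.morphologyEx(m,cv2.MORPH_CLOSE,np.ones((7,7))),0,2);k=max(cs,key=cv2.contourArea)
a=cv2.approxPolyDP(cv2.convexHull(k),2.5,True)[:,0]
for p in a: print(p,ray(c,p,110).round(1))
for n in d:
    c=d[n];y=mask(c,(22,120,90),(34,255,255))
    cs,_=cv2.findContours(y,0,2)
    for k in cs:
        if cv2.contourArea(k)>15:
            b=cv2.boxPoints(cv2.minAreaRect(k)).round(1);print(n,cv2.contourArea(k));[print(p,ray(c,p,141.5).round(1),ray(c,p,116).round(1)) for p in b]
I=d["top"]["image"][100:240,45:215,::-1];cv2.imwrite("pics/crop.png",cv2.resize(I,None,fx=4,fy=4,interpolation=cv2.INTER_CUBIC))
E
```

```text
[172 119] [686.8 138.3]
[180 135] [653.8 121.8]
[191 193] [537.2  98.8]
[ 95 216] [493.9 287.8]
[ 71 217] [492.4 335.3]
[ 60 140] [646.9 363.6]
scene 47.0
[335. 212.] [607.4 181.4] [584.2 180. ]
[335. 191.] [545.9 169.7] [520.8 167.9]
[338. 191.] [543.9 176. ] [518.7 174.4]
[338. 212.] [605.5 187.5] [582.2 186.3]
scene 31.5
[156.1 145.7] [ 524.9 -275. ] [ 499.  -291.2]
[162.3 130.3] [ 466.3 -285.7] [ 438.5 -302.2]
[165.  131.4] [ 468.2 -277.3] [ 440.5 -293.6]
[158.9 146.8] [ 526.6 -266.8] [ 500.8 -282.7]
top 66.5
[385.8 198.2] [ 520.5 -272.7] [ 522.5 -279.9]
[388.7 197.7] [ 521.4 -278.1] [ 523.4 -285.5]
[394.9 228.6] [ 463.8 -287.1] [ 463.9 -294.8]
[392.  229.2] [ 462.7 -281.7] [ 462.8 -289.2]
top 58.0
[144.2 159.1] [600.4 183.8] [604.9 191.1]
[147.1 158.6] [601.3 178.2] [605.8 185.3]
[152.2 188. ] [544.6 167.4] [547.3 174.2]
[149.3 188.5] [543.7 172.9] [546.4 179.9]
```

View pics/crop.png

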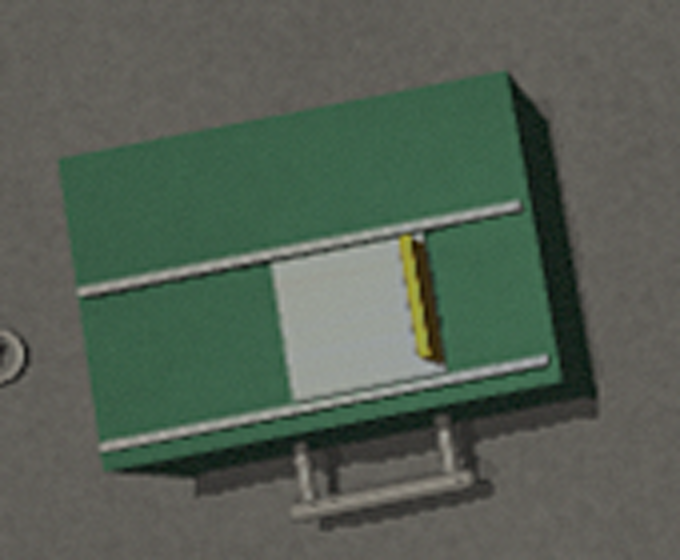

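The crop confirms the case top corners at roughly (60,140), (172,118), (185,195) and (71,217). That gives a centre of about (590,237) and a yaw of about 10.2°. The tab is about 7 mm ajar. I'll move above the free top beyond the tab, with the fingers shut.

Emit:
jog_arm([
  {"fingers": -1, "travel": [25, -25, 0], "rot": [0, 0, 0]},
  {"fingers": -1, "travel": [60, -61, 0], "rot": [0, 0, 0.02]},
  {"fingers": -1, "travel": [100, -102, 0], "rot": [0, 0, 0.04]},
  {"fingers": -1, "travel": [140, -142, 0], "rot": [0, 0, 0.06]},
  {"fingers": -1, "travel": [180, -183, 0], "rot": [0, 0, 0.08]},
  {"fingers": -1, "travel": [220, -224, 0], "rot": [0, 0, 0.1]},
  {"fingers": -1, "travel": [260, -264, 0], "rot": [0, 0, 0.12]},
  {"fingers": -1, "travel": [300, -305, 0], "rot": [0, 0, 0.145]},
  {"fingers": -1, "travel": [340, -346, 0], "rot": [0, 0, 0.145]},
  {"fingers": -1, "travel": [380, -386, 0], "rot": [0, 0, 0.145]},
  {"fingers": -1, "travel": [410, -417, 0], "rot": [0, 0, 0.145]},
  {"fingers": -1, "travel": [430, -437, 0], "rot": [0, 0, 0.145]},
])

```text
t: 1.6
position: [475.9, -62.6, 248.3]
orientation: [[0.984, 0.181, 0.0], [0.181, -0.984, 0.0], [0.0, -0.0, -1.0]]
ft_force: [0.3, -0.8, -0.2]
finger_gap: 0.1
finger_force: 0.0
```

Emit:
jog_arm([
  {"travel": [35, -46, 0], "rot": [0, 0, 0], "fingers": -1},
  {"travel": [70, -93, 15], "rot": [0, 0, 0], "fingers": -1},
  {"travel": [105, -140, 35], "rot": [0, 0, 0], "fingers": -1},
  {"travel": [130, -176, 55], "rot": [0, 0, 0], "fingers": -1},
  {"travel": [138, -186, 60], "rot": [0, 0, 0], "fingers": -1},
  {"travel": [138, -186, 60], "rot": [0, 0, 0], "fingers": -1},
])

```text
t: 2.35
position: [577.6, 142.9, 187.6]
orientation: [[0.984, 0.179, -0.002], [0.179, -0.984, -0.0], [-0.002, -0.0, -1.0]]
ft_force: [0.5, 0.0, 0.0]
finger_gap: -0.1
finger_force: 0.0
```

Run:
```python
from h import *;from plant import r;import pickle
s=r.read_state();p=s["position"];print(p,s["ft_force"])
out=[]
for n in("scene","top"):
    c=r.camera(n);I=c["image"][:,:,::-1].copy()
    t=proj(c,p+[0,0,-17]);print(n,t)
    cv2.circle(I,tuple(int(x) for x in t),1,(255,0,255),-1)
    u,v=(260,120) if n=="scene" else (50,90)
    out.append(cv2.resize(I[v:v+180,u:u+130],None,fx=3,fy=3,interpolation=cv2.INTER_CUBIC))
cv2.imwrite("pics/near.png",np.hstack(out))
```

```text
[577.64474281 142.87241488 187.60795882] [0.47566718 0.04022165 0.03542307]
scene [321.450571   189.05775626]
top [161.61841231 168.35059405]
```

View pics/near.png

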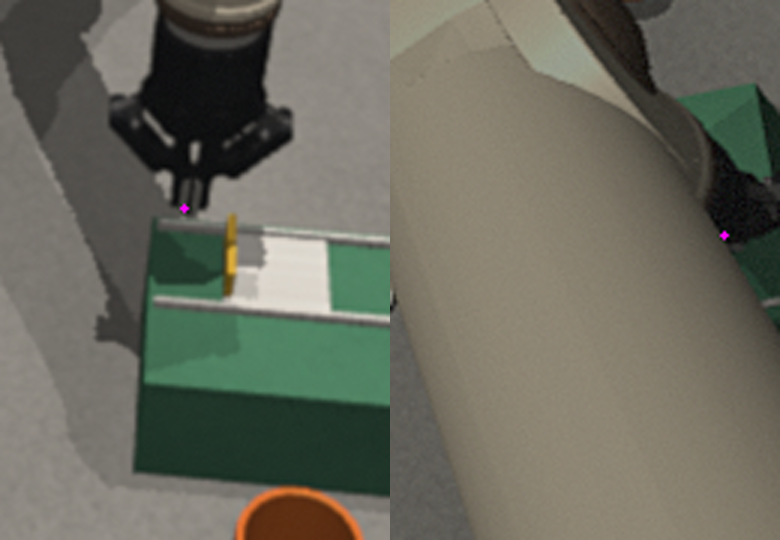

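The scene view shows the fingertips where projected, at (321,189), on the -y side of the tab at about (337,200). The path is clear, so I'll descend and push.

Emit:
jog_arm([
  {"travel": [0, 0, 25], "rot": [0, 0, 0], "fingers": -1},
  {"travel": [0, 0, 44], "rot": [0, 0, 0], "fingers": -1},
  {"travel": [0, 0, 48], "rot": [0, 0, 0], "fingers": -1},
  {"travel": [0, 0, 48], "rot": [0, 0, 0], "fingers": -1},
  {"travel": [0, -10, 48], "rot": [0, 0, 0], "fingers": -1},
  {"travel": [0, -20, 48], "rot": [0, 0, 0], "fingers": -1},
  {"travel": [0, -30, 48], "rot": [0, 0, 0], "fingers": -1},
  {"travel": [0, -40, 48], "rot": [0, 0, 0], "fingers": -1},
  {"travel": [0, -50, 48], "rot": [0, 0, 0], "fingers": -1},
  {"travel": [0, -60, 48], "rot": [0, 0, 0], "fingers": -1},
  {"travel": [0, -68, 48], "rot": [0, 0, 0], "fingers": -1},
  {"travel": [0, -74, 48], "rot": [0, 0, 0], "fingers": -1},
])

```text
t: 3.95
position: [564.8, 215.9, 140.3]
orientation: [[0.984, 0.178, -0.0], [0.178, -0.984, 0.0], [-0.0, -0.0, -1.0]]
ft_force: [0.9, -1.4, 0.4]
finger_gap: -0.1
finger_force: 0.8
```

Friction of about 1.5 N shows on the wrist, so the tab is being pushed. I'll continue to the stop in small steps.

Emit:
jog_arm([
  {"travel": [0, -4, 0], "rot": [0, 0, 0], "fingers": -1},
  {"travel": [0, -8, 0], "rot": [0, 0, 0], "fingers": -1},
  {"travel": [0, -10, 0], "rot": [0, 0, 0], "fingers": -1},
  {"travel": [0, -10, 0], "rot": [0, 0, 0], "fingers": -1},
])

```text
t: 4.45
position: [563.0, 225.5, 140.2]
orientation: [[0.984, 0.178, -0.0], [0.178, -0.984, 0.0], [-0.0, -0.0, -1.0]]
ft_force: [-0.7, -0.8, 0.5]
finger_gap: 0.2
finger_force: 0.1
```

Emit:
jog_arm([
  {"travel": [0, -3, 0], "rot": [0, 0, 0], "fingers": -1},
  {"travel": [0, -5, 0], "rot": [0, 0, 0], "fingers": -1},
  {"travel": [0, -6, 0], "rot": [0, 0, 0], "fingers": -1},
  {"travel": [0, -6, 0], "rot": [0, 0, 0], "fingers": -1},
])

```text
t: 4.95
position: [562.4, 229.0, 140.2]
orientation: [[0.984, 0.177, -0.0], [0.177, -0.984, -0.003], [-0.001, 0.003, -1.0]]
ft_force: [-0.7, -6.3, 2.1]
finger_gap: 0.4
finger_force: 2.8
```

It has stopped at 6 N, at the predicted spot. I'll back off over the catch and check.

Emit:
jog_arm([
  {"travel": [0, 10, 0], "rot": [0, 0, 0], "fingers": -1},
  {"travel": [0, 22, -5], "rot": [0, 0, 0], "fingers": -1},
  {"travel": [0, 29, -5], "rot": [0, 0, 0], "fingers": -1},
  {"travel": [0, 29, -5], "rot": [0, 0, 0], "fingers": -1},
])

```text
t: 5.45
position: [567.7, 201.5, 145.4]
orientation: [[0.984, 0.176, 0.0], [0.176, -0.984, -0.0], [0.0, 0.0, -1.0]]
ft_force: [-0.0, 0.2, -0.2]
finger_gap: 0.0
finger_force: 0.0
```

Run:
```python
from h import *;from plant import r
p=r.read_state()["position"];print(p)
c=r.camera("scene");print(proj(c,p+[0,0,-17]))
y=mask(c,(20,120,90),(34,255,255));k=[k for k in cv2.findContours(y,0,2)[0] if cv2.contourArea(k)>10]
for q in k: print(cv2.boundingRect(q),ray(c,(cv2.boundingRect(q)[0],cv2.boundingRect(q)[1]),141.5))
I=c["image"][130:290,290:430,::-1];cv2.imwrite("pics/n2.png",cv2.resize(I,None,fx=3.5,fy=3.5,interpolation=cv2.INTER_CUBIC))
```

```text
[567.72031659 201.53508901 145.38769957]
[346.76674468 205.09057962]
(367, 194, 4, 27) [533.88948651 238.83484433]
(157, 131, 8, 22) [ 472.7852165  -297.18678431]
```

View pics/n2.png

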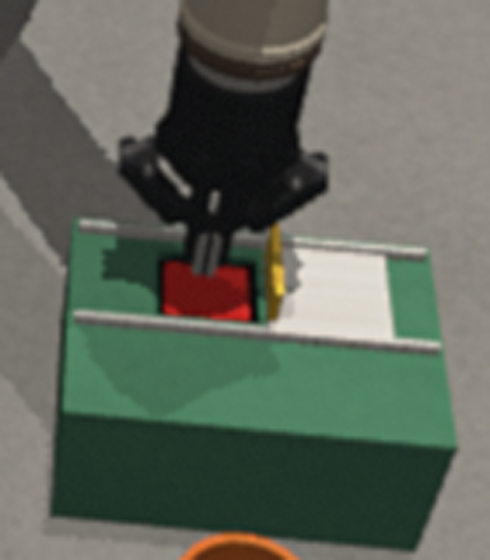

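The cover is at its stop and the red catch is exposed at crop (210,290), with the fingertips above it. I'll shift 10 mm away from the tab for knuckle clearance, then press.

Emit:
jog_arm([
  {"travel": [0, 10, 0], "rot": [0, 0, 0], "fingers": -1},
  {"travel": [0, 10, 10], "rot": [0, 0, 0], "fingers": -1},
  {"travel": [0, 10, 20], "rot": [0, 0, 0], "fingers": -1},
  {"travel": [0, 10, 25], "rot": [0, 0, 0], "fingers": -1},
  {"travel": [0, 10, 29], "rot": [0, 0, 0], "fingers": -1},
  {"travel": [0, 10, 31], "rot": [0, 0, 0], "fingers": -1},
  {"travel": [0, 10, 31], "rot": [0, 0, 0], "fingers": -1},
  {"travel": [0, 10, 31], "rot": [0, 0, 0], "fingers": -1},
])

```text
t: 6.5
position: [568.9, 192.6, 114.4]
orientation: [[0.984, 0.178, -0.0], [0.178, -0.984, -0.0], [-0.0, 0.0, -1.0]]
ft_force: [-1.6, -1.1, 4.4]
finger_gap: -0.1
finger_force: 1.9
```

Force is 4.4 N, so the catch is nearly at the bottom. I'll hold, then retreat upward.

Emit:
jog_arm([
  {"travel": [0, 0, 0], "rot": [0, 0, 0], "fingers": -1},
  {"travel": [0, 0, 0], "rot": [0, 0, 0], "fingers": -1},
  {"travel": [0, 0, 0], "rot": [0, 0, 0], "fingers": -1},
  {"travel": [0, 0, 0], "rot": [0, 0, 0], "fingers": -1},
  {"travel": [0, 0, 0], "rot": [0, 0, 0], "fingers": -1},
  {"travel": [0, 0, 0], "rot": [0, 0, 0], "fingers": -1},
  {"travel": [0, 0, 0], "rot": [0, 0, 0], "fingers": -1},
  {"travel": [0, 0, 0], "rot": [0, 0, 0], "fingers": -1},
  {"travel": [0, 0, 0], "rot": [0, 0, 0], "fingers": -1},
  {"travel": [0, 0, 0], "rot": [0, 0, 0], "fingers": -1},
])

```text
t: 7.75
position: [569.1, 192.8, 114.3]
orientation: [[0.984, 0.178, 0.0], [0.178, -0.984, 0.0], [0.0, -0.0, -1.0]]
ft_force: [-3.8, -1.6, 3.8]
finger_gap: -0.4
finger_force: 1.9
```

Emit:
jog_arm([
  {"travel": [0, 0, -15], "rot": [0, 0, 0], "fingers": -1},
  {"travel": [0, 0, -40], "rot": [0, 0, 0], "fingers": -1},
  {"travel": [0, 0, -80], "rot": [0, 0, 0], "fingers": -1},
  {"travel": [0, 20, -120], "rot": [0, 0, 0], "fingers": -1},
  {"travel": [0, 60, -140], "rot": [0, 0, 0], "fingers": -1},
  {"travel": [0, 100, -140], "rot": [0, 0, 0], "fingers": -1},
  {"travel": [0, 140, -140], "rot": [0, 0, 0], "fingers": -1},
  {"travel": [0, 180, -140], "rot": [0, 0, 0], "fingers": -1},
  {"travel": [0, 210, -140], "rot": [0, 0, 0], "fingers": -1},
  {"travel": [0, 220, -140], "rot": [0, 0, 0], "fingers": -1},
  {"travel": [0, 220, -140], "rot": [0, 0, 0], "fingers": -1},
])

```text
t: 9.12
position: [608.4, -23.6, 254.7]
orientation: [[0.984, 0.177, 0.001], [0.177, -0.984, 0.001], [0.001, -0.0, -1.0]]
ft_force: [0.2, 0.3, -0.7]
finger_gap: -0.1
finger_force: 0.0
```

Run:
```python
from plant import r;import cv2,numpy as np
s=r.read_state();print(s["t"],s["position"],s["ft_force"])
a=r.camera("top")["image"];b=r.camera("scene")["image"]
cv2.imwrite("pics/fin.png",cv2.resize(np.hstack([a[90:250,30:230],b[120:280,250:450]])[:,:,::-1],None,fx=2,fy=2))
```

```text
9.125 [608.43523579 -23.63204089 254.70540786] [ 0.19475624  0.29881603 -0.74551868]
```

View pics/fin.png

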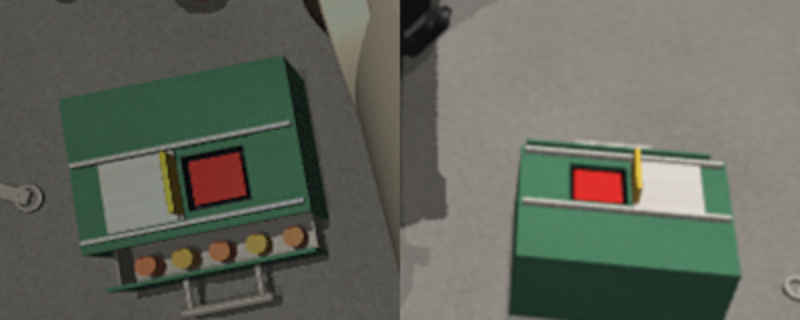

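The drawer is out, with its contents visible at (220,250), and the cover is open with its tab at (170,180). The arm is clear of the case.

```bash
python3 -c "
from plant import r
print(r.job_done())"
```

```text
the job is handed in; nothing more can be done
None
```

I slid the green case's cover to its stop and pressed the catch; the last pictures show the drawer sprung out and the cover still open. The arm moved clear without touching the blue case, and I handed the job in at about 9 s; no verdict was returned.

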